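Turn the paste carousel to the black-lidded jar

ROBOT

A 6-joint arm with a two-finger parallel gripper is mounted at the origin on the work surface; the furniture and walls round the work are solid. World frame = base frame: x ahead of the robot, y to its left, z up, the work surface at z = 0. Lengths are in mm, angles in rad, forces in N, time in s.
With the tool pointing down it reaches from about 225 to 875 mm from the base axis. Payload 3.4 kg.
Tool frame: the origin (TCP) lies midway between the tips of the shut fingers; the grasp point (between the pads) lies 19 mm behind it (arm.grip_point_offset is the distance from the TCP to the grasp point, in mm); z points along the fingers, y is the direction in which the jaws open and shut (so a half turn about z gives the same grasp; the last joint's range is limited). The gripper opens to 85 mm and grips with 20 to 120 N. Pads are 22 mm wide; open, the fingers measure 114 mm over their backs; the gripper's body (76 mm by 85 mm) begins 54 mm behind the grasp point. The pads swing forward as they close: fully open they stand 13 mm farther back than shut.
Start: joints at [-1.315, 0.276, 1.505, -0, 1.361, -0.121], TCP at [211.571, -534.697, 231.328] pointing down, gripper open.
Joint ranges: [-2.89, 2.89], [-0.75, 2.08], [0.22, 2.7], [-1.18, 4.32], [0.11, 2.71], [-2.7, 2.7]. Speed limits (rad/s): [2.57, 2.57, 3.14, 3.14, 3.14, 3.14].

INTERFACE

Orientations are given as a rotation vector (axis times angle).
In Python, from station import arm, jaws, kin, viewer, ticket gives the robot as it stands. Calls block until the motion is done:
- arm.goto(position, orientation): joint-space move of the TCP to a pose.
- arm.movel(position, frame=None, velocity=150, force_limit=None): straight line of the TCP; frame=None keeps the orientation; velocity is the mean speed in mm/s. With force_limit (N) it stops when the force on the tool has changed by that much, and returns True; else False.
- arm.move_joints(angles): joint-space move.
- jaws.gripper_to(opening, grip_force=None): finger opening in mm; grip_force is the grip in N (None keeps the last); returns when the fingers have stopped.
- arm.dwell(seconds).
- kin.solve_ik(position, orientation): joint angles nearest the present ones, or None.
- arm.read_state(): the state.
- viewer.read_camera(name): name is "side" or "top" or "wrist"; returns (picture, depth): 420x560x3 uint8, blue, green, red; 420x560 float32, mm along the optical axis (not along the pixel's ray), 0 where there is no reading.
- viewer.camera_params(name): a dict with "vertical_fov" (degrees; the focal length in pixels is half the picture's height over the tangent of half this angle, whatever the lens; pixels are square), "cx", "cy" (the principal point, pixels), "k1" (the pictures are not rectified: a ray, as slopes to the right and down, at radius r is drawn at 1 + k1 r^2 times it, then the intrinsics apply), "extrinsics" (4x4, takes a point from camera to world coordinates). Camera axes: x right, y up, looking along -z (the intrinsics and any distortion apply to the point x, -y, -z); pixel columns grow to the right and rows downward; lengths in mm; the calibration is good to about 2 mm. A picture is of the moment at which its call begins: read the wrist's pose just before it. camera_params takes no time and is no camera call; for the wrist camera it gives the pose at the moment of the call.
A pose or a line that the arm cannot do raises arm.PlanningError and nothing moves.
- ticket.job_done(): hands the job in, once; it reports no verdict.
The state is a dict: "clock": time; "q": joint angles; "qvel": joint speeds; "effort": joint torques, N m; "ee_pos": TCP position; "eef_rot": TCP orientation; "contact_force": force on the tool from outside, world axes, zero at the start; "torque": the same for the moment, N m; "grip_width": finger opening in mm.
Only numpy, scipy, OpenCV 4.12 (cv2) and the standard library are available. Lean on these libraries where they do the work, as an engineer would, in place of code of your own. Each camera call takes 0.05 s, during which the arm holds its last target.

TASK

Turn the workbench carousel, slowly and gently, by pushing with the closed fingers against the upright posts on its rim, until its small jar with the black lid stands at the front, directly behind and in line with the red arrow on the grey base; then let go and leave the carousel at rest. Either direction will do. Grip and lift nothing, do not push on the jars or the loupe, leave them standing in their cups, and do not disturb the other things on the table.

Things in the scene. Friction and masses are not known exactly. Their poses are not given: they have to be found in the camera images.
- carousel_base: Fixed grey foot of the carousel. Origin on the table, on the turning axis; z up. Its front is its own -x: a flat grey tongue (56 mm wide, 8 mm high) reaches to 200 mm from the axis along -x and bears a red arrow (10 mm high) lying on the x axis and pointing at the turning axis. The front faces the robot's side of the table, within 20 degrees of world -x.
- turntable: Turning wooden disc, 284 mm across. Origin on the turning axis at its underside, 16 mm above the table; top face at 30 mm; x, y turn with it, z up. Five grey ring cups (14 mm high, 64 mm inside) are centred 80 mm from the axis at 0 (empty), 72, 144, 216, 288 degrees from x towards y. Turns endlessly either way; stiff bearing stays where left; about 2 N on a post turns it.
- post (a point): Top centre of the finger post at 180 degrees (-x) of the turning disc. Five equal upright steel posts, 14 mm thick with 16 mm black caps, stand on the disc 130 mm from the axis, midway between the cups: at 36, 108, 180, 252, 324 degrees of the disc. Their tops are 101 mm above the table, 71 mm above the disc's face.
- black_jar: The wanted jar: small white jar with a black lid, 49 mm in diameter, 60 mm high, standing loose in a cup with about 7 mm of play. Origin at the centre of its underside. At the start it stands 18 to 128 degrees away from the front, to either side.
- red_jar_low: White jar with red lid, 57 mm in diameter, 75 mm high, loose in another cup. Origin at the centre of its underside.
- red_jar_tall: White jar with red lid, 55 mm in diameter, 80 mm high, loose in another cup. Origin at the centre of its underside.
- loupe: Black stand loupe, 43 mm in diameter, 38 mm high, loose in another cup. Origin at the centre of its underside.
- cotton_buds: Round clear tub of pink cotton buds, 77 mm across, 80 mm high; loose bystander on the table. Origin at the centre of its underside.
- weight: Dark grey cloth-covered weight, 100x46x27 mm; loose bystander on the table. Origin at the centre of its underside.
- tape: Roll of beige tape lying flat, 98 mm across, 25 mm high; loose bystander on the table. Origin at the centre of its underside.
- wad: Small stack of old prints, 100x129x31 mm; loose bystander on the table. Origin at the centre of its underside.
Not all that is in view belongs to the job. Leave any green or turquoise look-alike of the red_jar_tall alone.

How it is judged (in metres and radians):
At the end, for the whole second after the job is handed in: The black-lidded jar stands at the front of the carousel, its centre within 15 mm to either side of the line of the red arrow; the carousel is at rest; all three jars and the loupe stand upright in their cups (y of black_jar in the frame of carousel_base between -0.015 and 0.015 m and x of black_jar in the frame of carousel_base below -0.06 m and angular speed of turntable below 0.05 rad/s and angle between each of black_jar, red_jar_low, red_jar_tall, loupe's own z axis and vertical below 0.15 rad and horizontal distance between each of black_jar, red_jar_low, red_jar_tall, loupe and turntable below 0.095 m and height (world z) of each of black_jar, red_jar_low, red_jar_tall, loupe below 0.04 m); the robot touches nothing.
It fails at once if a jar or the loupe was lifted, tipped or came out of its cup (height (world z) of any of black_jar, red_jar_low, red_jar_tall, loupe above 0.045 m or horizontal distance between any of black_jar, red_jar_low, red_jar_tall, loupe and turntable above 0.1 m or angle between any of black_jar, red_jar_low, red_jar_tall, loupe's own z axis and vertical above 0.35 rad).
It fails at once if a jar or the loupe was pushed on or gripped (more than 4 N) (contact force between any of the arm, the fingers and black_jar above 4 N or contact force between any of the arm, the fingers and red_jar_low above 4 N or contact force between any of the arm, the fingers and red_jar_tall above 4 N or contact force between any of the arm, the fingers and loupe above 4 N).
It fails at once if the carousel was gripped or pushed hard (more than 25 N) (contact force between any of the fingers, the arm and turntable above 25 N).
It fails at once if the carousel was spun fast (over 4 rad/s) (angular speed of turntable above 4 rad/s).
It fails at once if another thing on the table was moved more than 20 mm (distance of any of cotton_buds, weight, tape, wad from where it was at the start of the episode above 0.02 m).
It also fails if it takes over 38 s, if anything falls off the work surface, if the arm or the gripper's body presses on something with over 40 N, if the wrist force passes 120 N, or if a joint passes its speed limit or range.

## Working session

There is one attempt and no reset: what is moved stays moved. The work goes in short steps, each a Python script; the robot and the scene stay as the last script left them, time stands still between calls to the robot, and variables do not carry over. Pictures are saved under pics/ and viewed, and the job is handed in when it is done.

```bash
ls; mkdir -p pics; python3 - <<'E'
from station import arm,viewer
import cv2
for n in ("top","side","wrist"):
    p,d=viewer.read_camera(n); cv2.imwrite(f"pics/{n}0.png",p)
    c=viewer.camera_params(n); print(n,c)
s=arm.read_state();print(s["clock"],s["eef_rot"],s["contact_force"])
E
```

```text
pics
top {'vertical_fov': 49.29335895486523, 'cx': 278.8789090636653, 'cy': 208.90499850166896, 'k1': 0.00542000079168761, 'extrinsics': array([[-2.51230810e-02,  9.82186618e-01, -1.86221048e-01,
         2.83107306e+02],
       [-9.99585331e-01, -2.73028970e-02, -9.14975419e-03,
        -1.24325867e+01],
       [-1.40711402e-02,  1.85913958e-01,  9.82465268e-01,
         1.26250825e+03],
       [ 0.00000000e+00,  0.00000000e+00,  0.00000000e+00,
         1.00000000e+00]])}
side {'vertical_fov': 54.61793310097142, 'cx': 282.8659640879824, 'cy': 209.38774864700096, 'k1': 0.0031406128018232424, 'extrinsics': array([[ 9.99848116e-01,  1.67887170e-02, -4.67807278e-03,
         4.99662898e+02],
       [-1.22378739e-02,  4.85200600e-01, -8.74317226e-01,
        -1.03340357e+03],
       [-1.24088608e-02,  8.74241681e-01,  4.85332364e-01,
         6.61877353e+02],
       [ 0.00000000e+00,  0.00000000e+00,  0.00000000e+00,
         1.00000000e+00]])}
wrist {'vertical_fov': 68.36613802147366, 'cx': 276.6771454018327, 'cy': 212.78930095238442, 'k1': -0.011049967508932683, 'extrinsics': array([[ 3.67662286e-01,  8.79350794e-01,  3.02599774e-01,
         2.88701176e+02],
       [-9.29958517e-01,  3.48096375e-01,  1.18347248e-01,
        -5.04702304e+02],
       [-1.26513764e-03, -3.24917057e-01,  9.45741669e-01,
         3.72412722e+02],
       [ 0.00000000e+00,  0.00000000e+00,  0.00000000e+00,
         1.00000000e+00]])}
0.15 [-3.08462118e+00 -5.88123894e-01  1.59487110e-04] [-0.27065423  0.71113394 -0.40346865]
```

View pics/top0.png

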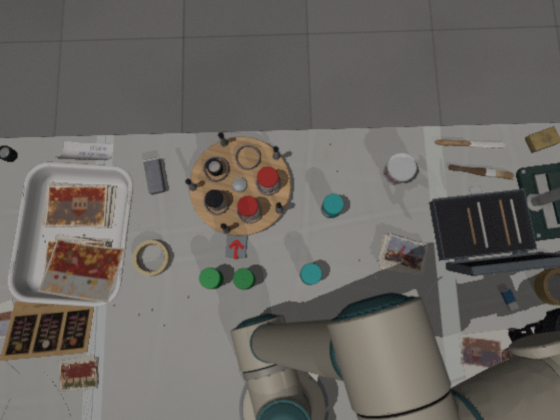

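View pics/side0.png

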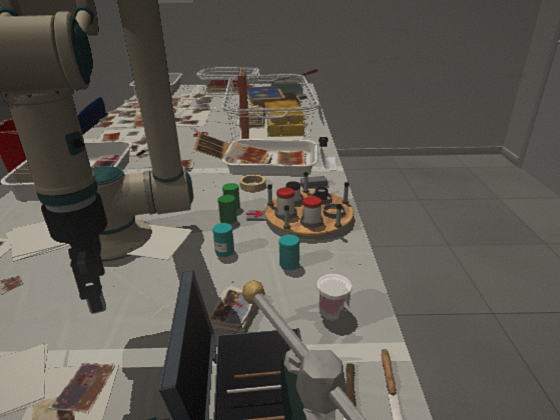

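```bash
cat > h.py <<'E'
import numpy as np,cv2
from station import viewer
def ray(c,u,v,shape=(420,560)):
    f=210/np.tan(np.radians(c["vertical_fov"])/2)
    K=np.array([[f,0,c["cx"]],[0,f,c["cy"]],[0,0,1]])
    p=cv2.undistortPoints(np.array([[[u,v]]],float),K,np.array([c["k1"],0,0,0,0]))[0,0]
    E=c["extrinsics"]; return E[:3,3],E[:3,:3]@np.array([p[0],-p[1],-1])
def onz(c,u,v,z):
    o,d=ray(c,u,v); return o+d*(z-o[2])/d[2]
def pix(c,P):
    f=210/np.tan(np.radians(c["vertical_fov"])/2)
    E=c["extrinsics"];q=E[:3,:3].T@(np.asarray(P,float)-E[:3,3]);x,y=q[0]/-q[2],-q[1]/-q[2]
    k=1+c["k1"]*(x*x+y*y);return np.array([c["cx"]+f*k*x,c["cy"]+f*k*y])
E
python3 - <<'E'
import cv2
p=cv2.imread("pics/top0.png");cv2.imwrite("pics/top0z.png",cv2.resize(p[120:300,140:350],None,fx=3.5,fy=3.3,interpolation=cv2.INTER_CUBIC))
p=cv2.imread("pics/side0.png");cv2.imwrite("pics/side0z.png",cv2.resize(p[165:270,210:370],None,fx=5,fy=5,interpolation=cv2.INTER_CUBIC))
E
```

```text
(no output)
```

View pics/top0z.png

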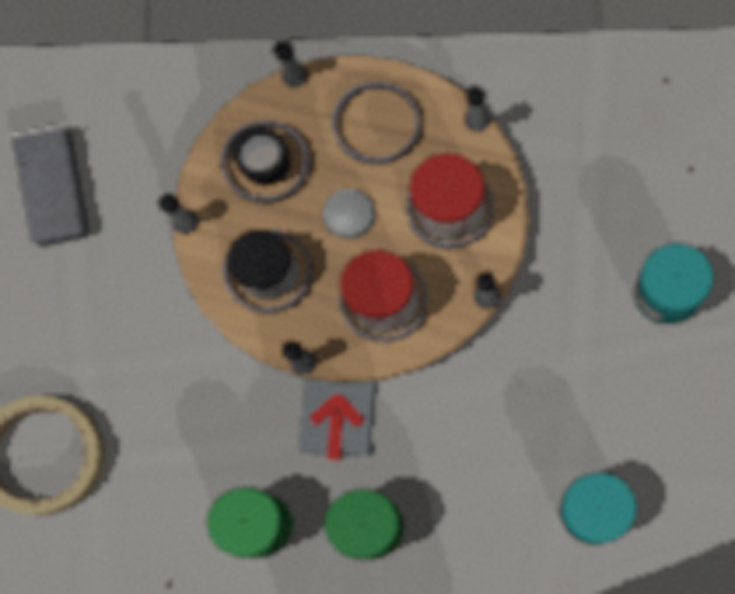

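View pics/side0z.png

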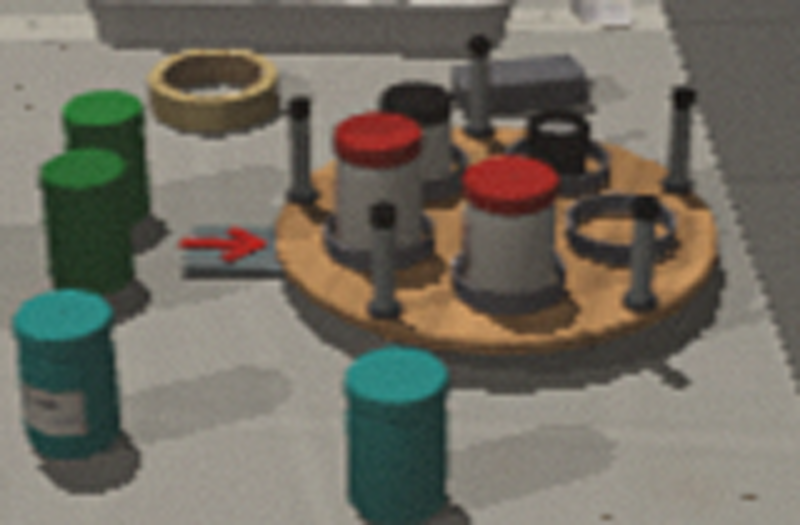

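```bash
cat > meas.py <<'E'
import numpy as np,cv2
from h import *
def comps(m,amin=6):
    n,l,s,c=cv2.connectedComponentsWithStats(m.astype(np.uint8));return [(s[i],c[i]) for i in range(1,n) if s[i,4]>=amin]
def meas(p,c,verbose=True):
    hsv=cv2.cvtColor(p,cv2.COLOR_BGR2HSV)
    H,S,V=[hsv[...,i].astype(int) for i in range(3)]
    roi=np.zeros(H.shape,bool);roi[120:275,175:305]=True
    wood=((H>5)&(H<25)&(S>70)&(V>90)&roi).astype(np.uint8)
    cs,_=cv2.findContours(wood,cv2.RETR_EXTERNAL,cv2.CHAIN_APPROX_NONE)
    k=cv2.convexHull(max(cs,key=cv2.contourArea))[:,0]
    W=np.array([onz(c,u,v,30)[:2] for u,v in k])
    A=np.c_[2*W,np.ones(len(W))];x=np.linalg.lstsq(A,(W**2).sum(1),rcond=None)[0]
    print("disc",x[:2],"R",np.sqrt(x[2]+x[:2]@x[:2]))
    dark=(V<48)&roi
    for s,q in comps(dark):
        w=onz(c,*q,101)[:2];dl=w-x[:2]
        print("dark",q.round(1),s[2:5],"z101",w.round(1),"r",np.hypot(*dl).round(1),"ang",np.degrees(np.arctan2(dl[1],dl[0])).round(1))
    red=((H<8)|(H>172))&(S>130)&(V>80)&roi
    for s,q in comps(red):
        w=onz(c,*q,10)[:2];print("red",q.round(1),s[2:5],w.round(1))
        if q[1]>230:
            ys,xs=np.where(red);i=ys>230
            P=np.array([onz(c,u,v,10)[:2] for u,v in zip(xs[i],ys[i])])
            d=x[:2]-P.mean(0);print("front dir by centroid(deg)",np.degrees(np.arctan2(-d[1],-d[0])),np.hypot(*d))
            vx=cv2.fitLine(P.astype(np.float32),cv2.DIST_L2,0,.01,.01).ravel();print("line",vx)
    return x[:2]
E
python3 - <<'E'
import cv2
from meas import *
meas(cv2.imread("pics/top0.png"),viewer.camera_params("top"))
E
```

```text
disc [587.63509624 105.49308059] R 140.3539631786324
dark [221.  135.3] [ 5  6 23] z101 [707.4 147.9] r 127.0 ang 19.5
dark [225.6 141.8] [3 4 8] z101 [689.  135.5] r 105.7 ang 16.5
dark [275.5 149. ] [ 4  5 18] z101 [664.9   3.3] r 128.2 ang -52.9
dark [215.1 167.2] [17 18 99] z101 [619.8 163.6] r 66.4 ang 61.1
dark [188.  181.4] [ 5  5 19] z101 [583.3 234.5] r 129.1 ang 91.9
dark [214.  198.4] [ 19  18 250] z101 [535.8 166.3] r 79.9 ang 130.4
dark [278.6 205.3] [ 5  5 19] z101 [512.7  -1.2] r 130.4 ang -125.1
dark [225.1 226.8] [ 9  7 32] z101 [460.3 137.6] r 131.3 ang 165.9
dark [220.1 272.6] [3 4 8] z101 [344.  150.6] r 247.8 ang 169.5
red [267.4 176.4] [ 22  20 346] [614.7  29.3]
red [247.1 205.7] [ 21  20 338] [532.2  87.6]
red [235.9 247. ] [ 15  19 104] [417.3 119.8]
front dir by centroid(deg) 175.21240358357554 170.93941146789902
line [ 9.93949652e-01 -1.09836586e-01  4.17292114e+02  1.19760048e+02]
```

```bash
python3 - <<'E'
from h import *
from station import arm,kin
from scipy.spatial.transform import Rotation as R
c=viewer.camera_params("top");p,d=viewer.read_camera("top")
best=[]
for v in range(0,420,3):
  for u in range(400,560,3):
    if d[v,u]>0:
      o,r=ray(c,u,v);P=o+r*d[v,u]
      if P[2]>120: best.append((u,v,*P.round()))
b=np.array(best);b=b[(b[:,1]<300)&(b[:,0]>430)];print(b[np.argsort(-b[:,4])][:8].astype(int))
C=np.array([586.5,105]);
def pose(a,s,z,r=131):
    t=np.radians(a);x=np.array([-np.sin(t),np.cos(t),0])*s;zz=np.array([0,0,-1.])
    return [C[0]+r*np.cos(t),C[1]+r*np.sin(t),z],R.from_matrix(np.c_[x,np.cross(zz,x),zz]).as_rotvec()
for a in (150,180,206):
  for s in (1,-1):
    for z in (200,60):
      q=kin.solve_ik(*pose(a,s,z));print(a,s,z,None if q is None else np.round(q,2))
E
```

```text
[[ 493  264  342 -484  213]
 [ 532  261  346 -572  213]
 [ 499  264  341 -498  213]
 [ 490  264  342 -478  212]
 [ 475  270  329 -443  212]
 [ 484  267  335 -464  212]
 [ 547  264  339 -606  212]
 [ 544  258  352 -601  211]]
150 1 200 [ 0.21  0.19  1.71  0.    1.25 -2.41]
150 1 60 [ 0.21  0.33  1.91  0.    0.9  -2.41]
150 -1 200 [0.21 0.19 1.71 0.   1.25 0.73]
150 -1 60 [0.21 0.33 1.91 0.   0.9  0.73]
180 1 200 None
180 1 60 None
180 -1 200 [0.08 0.14 1.77 0.   1.23 0.08]
180 -1 60 [0.08 0.29 1.98 0.   0.87 0.08]
206 1 200 [-0.05  0.14  1.77 -0.    1.24  2.64]
206 1 60 [-0.05  0.29  1.97 -0.    0.88  2.64]
206 -1 200 [-0.05  0.14  1.77 -0.    1.24 -0.5 ]
206 -1 60 [-0.05  0.29  1.97 -0.    0.88 -0.5 ]
```

```bash
cat > pz.py <<'E'
import numpy as np
from scipy.spatial.transform import Rotation as R
C=np.array([586.5,105])
def pose(a,z,r=132,s=-1):
    t=np.radians(a);x=np.array([-np.sin(t),np.cos(t),0])*s;zz=np.array([0,0,-1.])
    return [C[0]+r*np.cos(t),C[1]+r*np.sin(t),z],R.from_matrix(np.c_[x,np.cross(zz,x),zz]).as_rotvec()
E
python3 - <<'E'
from pz import *
from station import arm,jaws,viewer
import cv2
s=arm.read_state();p=np.array(s["ee_pos"])
arm.movel(list(p+[0,0,110]),velocity=200)
jaws.gripper_to(0)
arm.goto(*pose(150,230))
s=arm.read_state();print(s["clock"],s["ee_pos"],s["grip_width"],s["contact_force"])
for n in ("wrist","top"):
    c=viewer.camera_params(n);q,_=viewer.read_camera(n);cv2.imwrite(f"pics/{n}1.png",q);np.save(f"{n}1E.npy",c["extrinsics"])
E
```

```text
4.35 [472.63087337 170.36454863 230.09883308] 0.019801551585344912 [1.05378162 0.80928286 0.16133759]
```

View pics/wrist1.png

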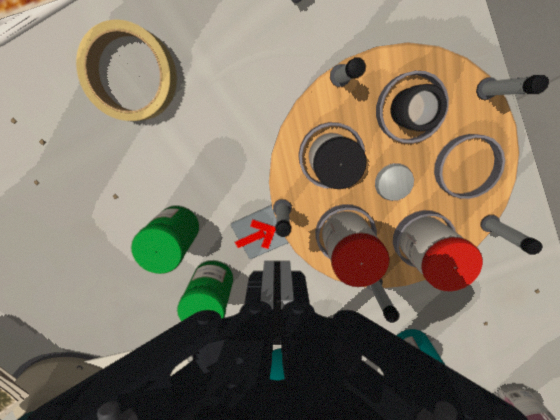

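The wrist view shows the front post's cap at (283,228), the black lid at (340,161) and the arrow running from (236,246) to (275,229). I'll cast these points now.

```bash
cat > wm.py <<'E'
from h import *
from meas import comps
def wmeas(p,c,C):
    hsv=cv2.cvtColor(p,cv2.COLOR_BGR2HSV);H,S,V=[hsv[...,i].astype(int) for i in range(3)]
    def rep(n,q,z):
        w=onz(c,*q,z)[:2];d=w-C;a=np.degrees(np.arctan2(d[1],d[0]))%360
        print(n,np.round(q,1),w.round(1),"r",np.hypot(*d).round(1),"a",a.round(1));return w
    red=((H<6)|(H>174))&(S>170)&(V>120)
    for s,q in comps(red,60):
        if s[4]<900:
            l=red*0; m=red[s[1]:s[1]+s[3],s[0]:s[0]+s[2]];ys,xs=np.where(m)
            P=np.array([onz(c,u+s[0],v+s[1],10)[:2] for u,v in zip(xs,ys)])
            rep("arrow",q,10);L=cv2.fitLine(P.astype(np.float32),cv2.DIST_L2,0,.01,.01).ravel();print(" line",np.degrees(np.arctan2(L[1],L[0])))
    dk=(V<45)
    for s,q in comps(dk,60):
        if s[4]<4000: print(" dark comp",s); rep("  cap101",q,101); rep("  lid90",q,90)
    wood=((H>5)&(H<22)&(S>90)&(V>120)).astype(np.uint8)
    cs,_=cv2.findContours(wood,cv2.RETR_EXTERNAL,cv2.CHAIN_APPROX_NONE)
    k=cv2.convexHull(max(cs,key=cv2.contourArea))[:,0]
    W=np.array([onz(c,u,v,30)[:2] for u,v in k])
    A=np.c_[2*W,np.ones(len(W))];x=np.linalg.lstsq(A,(W**2).sum(1),rcond=None)[0]
    print("disc",x[:2],np.sqrt(x[2]+x[:2]@x[:2]))
E
python3 - <<'E'
from wm import *
c=viewer.camera_params("wrist");c["extrinsics"]=np.load("wrist1E.npy")
wmeas(cv2.imread("pics/wrist1.png"),c,np.array([586.5,105]))
E
```

```text
arrow [258.4 234.4] [417.  120.6] r 170.2 a 174.8
 line -4.5162134
 dark comp [346  58  19  20 267]
  cap101 [355.1  68. ] [582.9 235.8] r 130.8 a 91.6
  lid90 [355.1  68. ] [585.8 235.5] r 130.5 a 90.3
 dark comp [523  75  25  19 383]
  cap101 [535.   84.1] [706.  151.5] r 128.2 a 21.3
  lid90 [535.   84.1] [713.8 147.8] r 134.3 a 18.6
 dark comp [391  86  30  45 483]
  cap101 [401.4 107.7] [603.4 189.1] r 85.8 a 78.6
  lid90 [401.4 107.7] [607.1 187. ] r 84.5 a 75.9
 dark comp [425  90  18  37 123]
  cap101 [436.6 107.6] [629.  174.6] r 81.5 a 58.6
  lid90 [436.6 107.6] [633.7 171.8] r 81.8 a 54.8
 dark comp [ 314  137   52   51 1630]
  cap101 [339.3 162. ] [538.5 174.5] r 84.4 a 124.7
  lid90 [339.3 162. ] [539.5 171.7] r 81.6 a 125.2
 dark comp [276 220  15  16 182]
  cap101 [282.9 227.5] [465.  145.6] r 128.1 a 161.5
  lid90 [282.9 227.5] [463.  141.6] r 128.8 a 163.5
 dark comp [520 238  22  16 245]
  cap101 [530.5 245.5] [663.5   8.6] r 123.4 a 308.6
  lid90 [530.5 245.5] [669.6  -0.9] r 134.6 a 308.1
 dark comp [383 305  16  17 187]
  cap101 [390.5 313.1] [514.6   5.4] r 122.8 a 234.2
  lid90 [390.5 313.1] [514.7  -4.2] r 130.7 a 236.7
 dark comp [ 33 353  60  11 142]
  cap101 [ 65.5 355.9] [180.1 133.4] r 407.4 a 176.0
  lid90 [ 65.5 355.9] [166.6 129. ] r 420.6 a 176.7
disc [587.51061849 107.54368257] 139.5782550371126
```

```bash
python3 - <<'E'
from pz import *
from station import arm,jaws,viewer
import cv2
p,o=pose(150,60)
print(arm.movel(p,velocity=120,force_limit=8))
s=arm.read_state();print(s["clock"],s["ee_pos"],s["contact_force"])
for a in np.arange(155,196,5.0):
    p,o=pose(a,60)
    hit=arm.movel(p,frame=o,velocity=45,force_limit=10)
    s=arm.read_state();print(a,hit,round(s["clock"],2),np.round(s["contact_force"],1))
    if hit:break
for n in ("wrist","top"):
    c=viewer.camera_params(n);q,_=viewer.read_camera(n);cv2.imwrite(f"pics/{n}2.png",q);np.save(f"{n}2E.npy",c["extrinsics"])
from meas import meas
from wm import wmeas
print("TOP");meas(q,c)
c=viewer.camera_params("wrist");wmeas(cv2.imread("pics/wrist2.png"),c,C)
E
```

```text
False
6.0167 [472.75277754 171.12989916  60.60147577] [-0.12841984 -0.05882347  0.85002354]
155.0 False 6.42 [0.3 0.4 1.2]
160.0 False 6.83 [ 0.3 -0.3 -0.2]
165.0 False 7.24 [ 0.5 -0.5 -0.3]
170.0 False 7.65 [ 0.2 -0.3 -0.3]
175.0 False 8.06 [-0.  -0.4 -0.6]
180.0 False 8.47 [ 0.7  0.1 -0.3]
185.0 False 8.88 [-0.3  0.4  0.4]
190.0 False 9.28 [-1.  -0.3 -0.5]
195.0 False 9.69 [-0.1  0.3 -0.2]
TOP
disc [589.70311496 106.88662249] R 139.10689937108992
dark [246.5 132.2] [ 4  6 19] z101 [714.1  79.5] r 127.4 ang -12.4
dark [194.5 156.7] [ 4  5 15] z101 [650.1 218. ] r 126.5 ang 61.5
dark [286.2 172. ] [ 5  5 19] z101 [601.2 -23.3] r 130.7 ang -85.0
dark [204.  181.2] [ 9 10 26] z101 [582.7 192.7] r 86.1 ang 94.7
dark [270.9 200.6] [  7  31 117] z101 [525.7  18.5] r 109.1 ang -125.9
dark [201.1 212.4] [ 5  6 21] z101 [499.6 199.6] r 129.3 ang 134.2
dark [215.1 217.1] [ 6 11 26] z101 [486.4 163.3] r 117.7 ang 151.3
dark [251.5 234.6] [18 12 81] z101 [438.4  70. ] r 155.7 ang -166.3
dark [267.6 251.5] [ 5  7 16] z101 [394.   29.9] r 210.3 ang -158.5
dark [207.  252.4] [ 7  6 32] z101 [395.7
[... 433 characters left out ...]
24.8  56.6] [474.8 175.9] r 132.3 a 147.6
  lid90 [424.8  56.6] [479.1 178.6] r 130.2 a 145.6
 dark comp [ 515   76   45   83 2774]
  cap101 [540.6 117.8] [517.3 169.5] r 94.6 a 137.0
  lid90 [540.6 117.8] [526.1 171.5] r 89.8 a 132.2
 dark comp [274 261   7  45 247]
  cap101 [276.7 282.7] [452.3  90.8] r 134.9 a 186.0
  lid90 [276.7 282.7] [454.1  84.3] r 134.0 a 188.9
 dark comp [292 267  14  19 196]
  cap101 [297.8 277.5] [459.3  95. ] r 127.6 a 184.5
  lid90 [297.8 277.5] [461.9  88.9] r 125.7 a 187.4
 dark comp [248 272  14  14 165]
  cap101 [255.1 278.8] [444.1  90.4] r 143.1 a 185.9
  lid90 [255.1 278.8] [445.   83.8] r 143.1 a 188.5
disc [554.01940859 118.02368325] 108.54375519087269
```

View pics/wrist2.png

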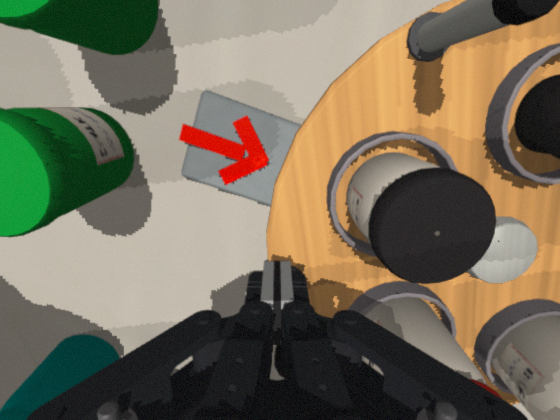

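View pics/top2.png

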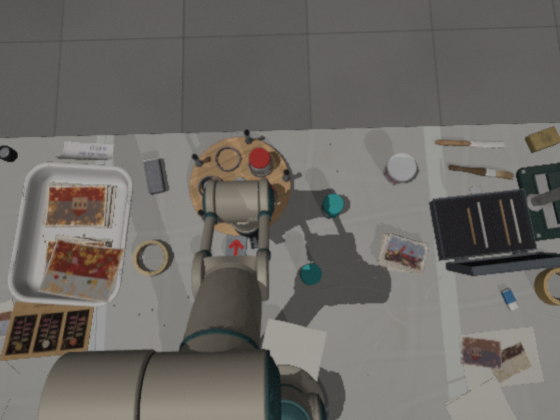

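```bash
cat > lid.py <<'E'
from wm import *
from pz import C
def lid(p,c,box):
    x0,y0,x1,y1=box
    g=cv2.cvtColor(p,cv2.COLOR_BGR2GRAY)[y0:y1,x0:x1]
    m=((g<52)*255).astype(np.uint8);m=cv2.morphologyEx(m,cv2.MORPH_OPEN,np.ones((9,9)))
    cs,_=cv2.findContours(m,cv2.RETR_EXTERNAL,cv2.CHAIN_APPROX_NONE)
    for k in cs:
        if cv2.contourArea(k)<600: continue
        hull=cv2.convexHull(k)[:,0]+[x0,y0]
        for z in (88,92):
            W=np.array([onz(c,u,v,z)[:2] for u,v in hull]).astype(np.float32)
            (q,r)=cv2.minEnclosingCircle(W);d=q-C
            print("lid",hull.mean(0).round(),"z",z,np.round(q,1),"R",round(r,1),"r",np.hypot(*d).round(1),"a",np.degrees(np.arctan2(d[1],d[0]))%360)
E
python3 - <<'E'
from lid import *
c=viewer.camera_params("wrist");c["extrinsics"]=np.load("wrist2E.npy");p=cv2.imread("pics/wrist2.png")
lid(p,c,(350,160,510,300))
hsv=cv2.cvtColor(p,cv2.COLOR_BGR2HSV);m=((hsv[...,0]<6)|(hsv[...,0]>174))&(hsv[...,1]>170)&(hsv[...,2]>120);m[:,300:]=0;m[250:]=0
ys,xs=np.where(m);P=np.array([onz(c,u,v,10)[:2] for u,v in zip(xs,ys)]).astype(np.float32)
d=P.mean(0)-C;L=cv2.fitLine(P,cv2.DIST_L2,0,.01,.01).ravel();print("arrow",P.mean(0),np.degrees(np.arctan2(d[1],d[0])),np.degrees(np.arctan2(L[1],L[0])))
hsv=cv2.cvtColor(p,cv2.COLOR_BGR2HSV)
t=onz(c,184,132,10);print("tail",t, "tip",onz(c,267,160,10))
E
```

```text
lid [433. 227.] z 88 [507.3 122.3] R 25.9 r 81.0 a 167.66599064466135
lid [433. 227.] z 92 [504.8 123.3] R 25.0 r 83.7 a 167.35529200273072
arrow [415.73306 120.0468 ] 174.96449796125762 -3.943336
tail [386.22914416 122.60221149  10.        ] tip [438.74462566 119.08055877  10.        ]
```

```bash
python3 - <<'E'
from lid import *
from pz import *
from station import arm
for a in (199,202.3):
    p,o=pose(a,60);print(arm.movel(p,frame=o,velocity=30,force_limit=10))
arm.dwell(.2)
p,o=pose(197,60);arm.movel(p,frame=o,velocity=60)
p[2]=230;arm.movel(p,velocity=120)
p,o=pose(190,230,r=190);arm.goto(p,o);arm.dwell(.3)
print(arm.read_state()["clock"])
c=viewer.camera_params("wrist");q,_=viewer.read_camera("wrist");cv2.imwrite("pics/wrist3.png",q);np.save("wrist3E.npy",c["extrinsics"])
wmeas(q,c,C)
E
```

```text
False
False
13.4167
arrow [298.3 141.9] [416.1 119.9] r 171.1 a 175.0
 line -4.0103
 dark comp [398  75  20  18 289]
  cap101 [407.6  83.8] [486.6 189.3] r 130.7 a 139.9
  lid90 [407.6  83.8] [490.7 190.7] r 128.5 a 138.2
 dark comp [ 437   83   59   51 1147]
  cap101 [461.3 108.7] [536.8 178.7] r 88.9 a 124.0
  lid90 [461.3 108.7] [542.9 179.7] r 86.5 a 120.2
 dark comp [  0 116  20  20 132]
  cap101 [  7.5 126. ] [162.   99.1] r 424.5 a 180.8
  lid90 [  7.5 126. ] [153.   96.9] r 433.6 a 181.1
 dark comp [ 371  150   53   51 2000]
  cap101 [396.9 175.3] [500.4 115. ] r 86.7 a 173.4
  lid90 [396.9 175.3] [505.1 113.5] r 81.9 a 174.1
 dark comp [341 238  16  16 195]
  cap101 [348.4 245.5] [474.8  40.8] r 128.9 a 209.9
  lid90 [348.4 245.5] [478.4  36.2] r 128.1 a 212.5
 dark comp [454 307  18  16 192]
  cap101 [462.3 314.6] [612.9 -16.1] r 124.0 a 282.3
  lid90 [462.3 314.6] [622.2 -23. ] r 132.9 a 285.6
disc [585.7394483  106.42751141] 139.82555728125809
```

View pics/wrist3.png

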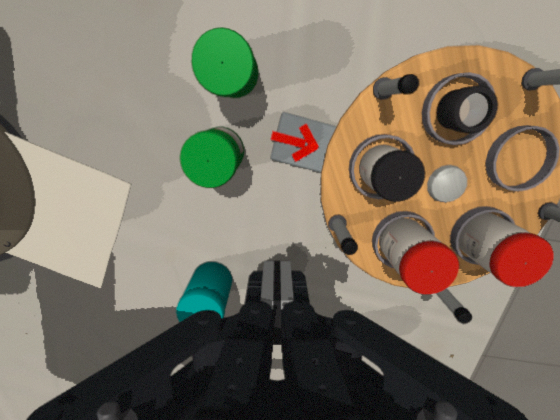

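The picture shows the black lid at (397,175), in line with the arrow at (298,142). It casts to within about 1.5 mm of the arrow line. The jars and the loupe stand in their cups, and the fingers are clear.

```bash
python3 - <<'E'
from station import ticket,arm
print(arm.read_state()["contact_force"]);ticket.job_done()
E
```

```text
[ 0.55414504 -0.46119684  1.22666801]
the job is handed in; nothing more can be done
```

I turned the carousel about 48° anticlockwise (seen from above), pushing the front post with the closed fingers. Then I backed off, lifted clear and handed the job in at about 13.4 s.

- **Jar position:** the last wrist picture puts the black-lidded jar at about (505, 113.5) mm. That is roughly 1.5 mm or less off the arrow line and 82 mm from the axis.
- **Jars and loupe:** all three jars and the loupe look upright in their cups.
- **Forces:** during the push the measured tool force stayed at about 1 N, and the 10 N stop never tripped. The last reading before handing in was about 1.4 N in open air, similar to what it read before touching anything.
- **Camera agreement:** the top and wrist views agreed to about 2 mm and 1 to 2°. No check failed.
- **Not checked:** I took no picture of the other things on the table after the final push. They showed no visible movement in the top view taken during the push. I also took only one picture after letting go, so I did not measure that the carousel was at rest.

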